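# Walk a heavy die block round to the bench fence by its corners

## Robot

A 6-joint arm with a two-finger parallel gripper is mounted at the origin on a cart in front of the work surface, level with it; the furniture and walls round the work are solid. World frame = base frame: x ahead of the robot, y to its left, z up, the work surface at z = 0. Lengths are in m, angles in rad, forces in N, time in s.
With the tool pointing down it reaches from about 0.275 to 0.85 m from the base axis. Payload 5.2 kg.
Tool frame: the origin (TCP) lies on the centre line of the jaws, within the pads' length; the fingertips stand 14 mm ahead of it and the grasp point (between the pads) lies 5 mm behind it (ctrl.tcp_to_tips is the distance from the TCP to the fingertips, in m); z points along the fingers, y is the line along which they close (so a half turn about z gives the same grasp; the last joint's range is limited). The gripper opens to 85 mm and grips with 20 to 120 N. Pads are 22 mm wide; open, the fingers measure 114 mm over their backs; the gripper's body (76 mm by 85 mm) begins 54 mm behind the grasp point. The pads swing forward as they close: fully open they stand 13 mm farther back than shut.
Start: joints at [-1.362, 0.259, 1.535, -0, 1.348, -0.203], TCP at [0.22, -0.504, 0.245] pointing down, gripper open.
Joint ranges: [-3.14, 3.14], [-0.91, 2.08], [0.19, 2.58], [-1.22, 4.36], [0.22, 2.71], [-3.12, 3.12]. Speed limits (rad/s): [2.57, 2.57, 3.14, 3.14, 3.14, 3.14].

## Interface

Orientations are given as a 3x3 rotation matrix whose columns are the frame's x, y, z axes.
In Python, from rig import ctrl gives the robot as it stands. The module is installed in compiled form; this text tells all that it offers.
- The arm moves only by the tool arm_command, never from a script. Its argument "plan" is text: rows parted by semicolons, each of 7 numbers parted by spaces: the opening in per cent of the stroke, from 0 (shut) to 100 (fully open), then the shift along the tool's x, y, z in cm, then the turn, a rotation vector about the tool's x, y, z in degrees. In form: jaw dx dy dz rx ry rz; .... A call has 1 to 20 rows; each row is the pose to reach, as a shift and turn from the pose commanded when the call began, along the tool's axes at that moment; what a row does not reach only later rows make up. A row lasts 1/8 s, in which the tool goes at most 62.5 mm and 10.7 degrees, less where a joint would pass 70% of its speed; a pose out of reach is approached as far as the arm can. A call with a gripper value outside its range is refused whole. The fingers move at their own pace and stop on an object; "grip_force" is the grip in N (left out, the last holds). Time passes only in rows, so rows that repeat a pose let the fingers close. It gives the time, the measured TCP pose, the force, the opening and the grip force at its end, in the units of the state.
- ctrl.sense(): the state, without advancing time (a new reading comes with each control period).
- ctrl.snapshot(name): name is "side" or "top" or "wrist"; returns the picture (480x640x3 uint8, red, green, blue); there is no depth.
- ctrl.camera_info(name): a dict with "fx", "fy", "cx", "cy" (pixels), "T" (4x4, takes a point from camera to world coordinates); the wrist camera has in their place "hand_eye" (4x4, takes a point from camera to tool coordinates, whose origin is the TCP and whose axes are the flange's). Camera axes: x right, y up, looking along -z (the intrinsics and any distortion apply to the point x, -y, -z); pixel columns grow to the right and rows downward; lengths in m; the calibration is good to about 2 mm. A picture is of the moment at which its call begins: read the wrist's pose just before it. camera_info takes no time and is no camera call.
- ctrl.close_job(): hands the job in; it is judged then, once.
The state is a dict: "clock": time; "joint_positions": joint angles; "qd": joint speeds; "effort": joint torques, N m; "ee_pos": TCP position; "orientation": TCP orientation; "ft_force": force on the tool from outside, world axes, zero at the start; "torque": the same for the moment, N m; "opening": finger opening in m; "grip_force": force on a finger pad.
Only numpy, scipy, OpenCV 4.12 (cv2) and the standard library are available. Lean on these libraries where they do the work, as an engineer would, in place of code of your own. Each camera call takes 0.05 s, during which the arm holds its last target. There are 200 camera calls.

## Task

Using only pushes of the fingertips, walk the heavy die block round by its corners until its slotted face sits flat against the fence, over its whole length and within the fence's ends. Turn it nearly square before it meets the fence, so that no corner digs in. The block stays flat on the table, never lifted or tipped; leave the other things where they are, and draw back when it is home.

Things in the scene. Friction and masses are not known exactly. Their poses are not given: they have to be found in the camera images.
- die_block: Bare aluminium block, 90 (x) x 120 (y) x 36 mm, 0.75 to 1 kg, loose, flat on the table, too wide to grasp; slides at about 3 to 10 N. Origin: centre of underside. Its +x face alone has two upright slots, 18 wide, 14 deep, at y = +-26, open at the top; the other sides are plain. At the start that face looks roughly to the fence, turned 25 to 55 degrees to the left, clear of it.
- face_left (a point): Bottom corner of the block where its slotted face meets its +y end (block frame 45, 60, 0 mm). Axes as the block's.
- face_right (a point): Bottom corner of the block where its slotted face meets its -y end (block frame 45, -60, 0 mm). Axes as the block's.
- fence: Straight dark steel bar 260 mm long, 30 high, 14 thick, bolted to the table by a foot behind it. Origin: foot of its flat working face (towards the robot), mid-length, on the table. x: square to that face, away from the robot; the face is x = 0, the block belongs at x < 0. y: along the fence, + to the robot's left, ends at -130 and +130. Place and angle vary.
- pot: Bystander, loose, to be left alone: white screw pot, 45 mm across, 38 high, beside the left end of the fence. Origin at the centre of its underside.
- cup: Bystander, loose, to be left alone: round open parts cup, 62 mm across, 23 high, to the right of the block. Origin at the centre of its underside.
- marker: Bystander, loose, to be left alone: marker pen lying down, 134 mm long along its y axis, 17 wide, 16 high, to the left of the block. Origin at the centre of its underside.
- pliers: Bystander, loose, to be left alone: chain-nose pliers lying flat, 148 mm long along the y axis, 46 wide, 12 high, to the right and nearer the robot. Origin at the centre of its underside.
- card_box: Bystander, loose, to be left alone: small lidded card box, 45 x 62 x 31 mm, behind the fence. Origin at the centre of its underside.
Mind the look-alikes: they are no part of the job. Of the things shaped like the die_block, the aluminium one is meant.

How it is judged:
At the end, for the whole second after the job is handed in: Both bottom corners of the slotted face lie within 3 mm of the fence's working face and within the fence's length (130 mm either side of its middle), the block lies flat on the table (corners below 3 mm) and at rest (x of face_left in the frame of fence between -0.003 and 0.003 m and y of face_left in the frame of fence between -0.13 and 0.13 m and height (world z) of each of face_left, face_right below 0.003 m and x of face_right in the frame of fence between -0.003 and 0.003 m and y of face_right in the frame of fence between -0.13 and 0.13 m and linear speed of die_block below 0.01 m/s and angular speed of die_block below 0.05 rad/s); the robot touches nothing.
It fails at once if the block was lifted off the table or tipped (origin above 8 mm, or more than 0.12 rad off level) (height (world z) of die_block above 0.008 m or angle between die_block's own z axis and vertical above 0.12 rad).
It fails at once if the block touched the fence (over 1 N) while still more than 0.3 rad out of square: a corner dug in (contact force between die_block and fence above 1 N and angle between the x axis of die_block and the x axis of fence, either way round above 0.3 rad).
It fails at once if the pot, cup, marker, pliers or card box was moved more than 20 mm or lifted (distance of any of pot, cup, marker, pliers, card_box from where it was at the start of the episode above 0.02 m).
It also fails if it takes over 64 s, if anything falls off the work surface, if the arm or the gripper's body presses on something with over 40 N, if the wrist force passes 120 N, or if a joint passes its speed limit or range.

## Working session

There is one attempt and no reset: what is moved stays moved. The work goes in short steps, Python scripts to look and compute and a tool call to move; the robot and the scene stay as the last step left them, time stands still between calls to the robot, and variables do not carry over. Pictures are saved under pics/ and viewed, at most 10 in all, crops included, and the job is handed in when it is done.

Besides the shell and the picture viewer there is one more tool, called after "Call:" as name(argument=value, ...), one argument or row to a line, values as JSON. arm_command: Moves the arm, as the interface text tells. Its arguments: {"type":"object","properties":{"plan":{"type":"string"},"grip_force":{"type":"number"}},"required":["plan"]}

```bash
mkdir -p pics; python3 - <<'E'
from rig import ctrl
import cv2,numpy as np
s=ctrl.sense();print(s['clock'],s['ee_pos'],s['orientation'],s['opening'],ctrl.tcp_to_tips)
for n in('top','side'):
    cv2.imwrite(f'pics/{n}0.png',ctrl.snapshot(n)[:,:,::-1]);c=ctrl.camera_info(n);print(n,c)
E
```

```text
0.0 [ 0.22004422 -0.5034868   0.24444571] [[ 9.16429220e-01  4.00196623e-01 -3.83651801e-04]
 [ 4.00196612e-01 -9.16427409e-01  1.86425929e-03]
 [ 3.94481246e-04 -1.86199784e-03 -9.99998189e-01]] 0.08572294093994752 0.014
top {'fx': 445.50812806827156, 'fy': 445.50812806827156, 'cx': 319.19161132181745, 'cy': 240.55988164208088, 'T': array([[ 0.01767233,  0.99526318, -0.0955975 ,  0.5313767 ],
       [-0.99971333,  0.0160443 , -0.01777212,  0.02922892],
       [-0.01615414,  0.09588417,  0.99526141,  0.87009938],
       [ 0.        ,  0.        ,  0.        ,  1.        ]])}
side {'fx': 612.9072265508584, 'fy': 612.9072265508584, 'cx': 313.55606314956265, 'cy': 230.5289524607704, 'T': array([[-0.97330171,  0.11069108, -0.20107528,  0.37812406],
       [-0.22836968, -0.37905022,  0.89675427,  1.12407396],
       [ 0.02304506,  0.91873196,  0.39420871,  0.50745108],
       [ 0.        ,  0.        ,  0.        ,  1.        ]])}
```

View pics/top0.png

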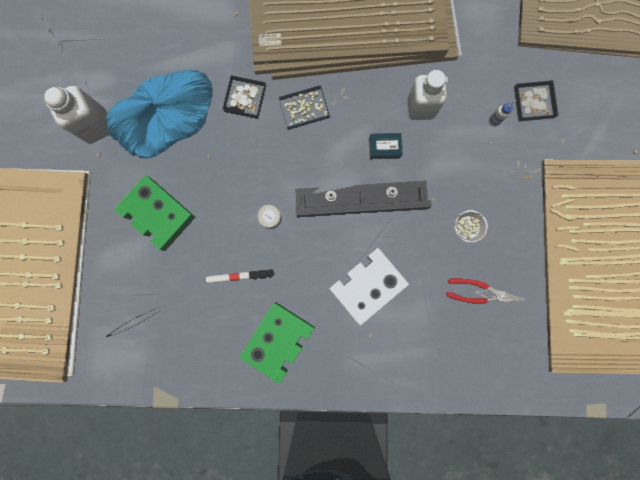

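View pics/side0.png

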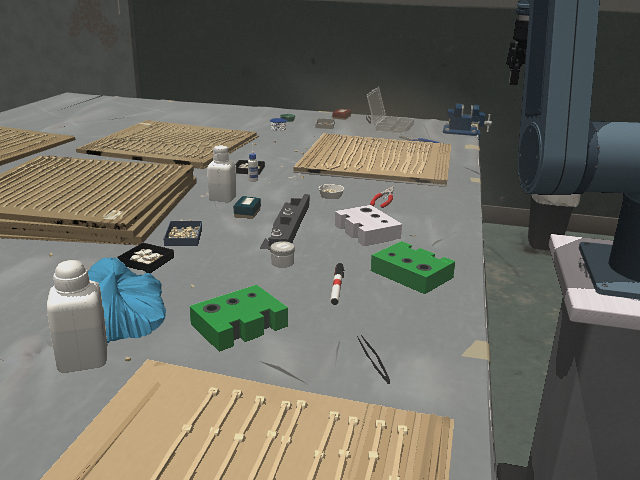

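Candidates for the block: the bare silver block at (370,287), a green one at (155,213) and a green one at (278,342). Only the silver one is bare aluminium. The slots are on its upper-left side, facing the fence at (362,198). The pot is at (269,216), cup (471,226), marker (240,276), pliers (485,291) and box (386,146).

```bash
cat > h.py <<'E'
from rig import ctrl
import cv2,numpy as np
def cast(n,px,z):
    c=ctrl.camera_info(n);T=c['T'];px=np.atleast_2d(px).astype(float)
    d=np.c_[(px[:,0]-c['cx'])/c['fx'],-(px[:,1]-c['cy'])/c['fy'],-np.ones(len(px))]@T[:3,:3].T
    return T[:3,3]+d*((z-T[2,3])/d[:,2])[:,None]
def block(im):
    hsv=cv2.cvtColor(im,cv2.COLOR_RGB2HSV)
    m=((hsv[:,:,2]>190)&(hsv[:,:,1]<40)).astype('uint8')*255
    m[:, :280]=0;m[:,450:]=0;m[:195]=0;m[400:]=0
    m=cv2.morphologyEx(m,cv2.MORPH_CLOSE,np.ones((3,3)))
    c=max(cv2.findContours(m,cv2.RETR_EXTERNAL,cv2.CHAIN_APPROX_NONE)[0],key=cv2.contourArea)
    P=cast('top',c[:,0],.036)[:,:2]
    r=cv2.minAreaRect((P*1000).astype('float32'))
    return r,P,c
E
python3 - <<'E'
from h import *
im=cv2.imread('pics/top0.png')[:,:,::-1].copy()
r,P,c=block(im);print('rect',r);print(cv2.boxPoints(r))
hsv=cv2.cvtColor(im,cv2.COLOR_RGB2HSV)
# column profiles over the fence
g=im.sum(2)//3
for x in(305,345,385,420):print(x,g[176:222,x])
cr=im[165:335,270:450];cv2.imwrite('pics/crop0.png',cv2.resize(cr,None,fx=3.5,fy=3.5,interpolation=cv2.INTER_CUBIC)[:,:,::-1])
E
```

```text
rect ((528.2130126953125, -49.727142333984375), (88.38968658447266, 118.25868225097656), 40.774131774902344)
[[ 456.12857   -33.8118  ]
 [ 533.3608   -123.36792 ]
 [ 600.2975    -65.64249 ]
 [ 523.06525    23.913635]]
305 [129 130 131 132 132 129 132 133 135 134 135 134 100  93  96  94  95  95
  93  92  93  94  92  90  81  75  74  78  80  77  75  74  92  96  94  95
  94  93  85  56  66 121 132 130 133 130]
345 [139 138 138 142 142 141 141 145 146 145 140 127  99  92  94  92  91  92
  90  93  90  92  92  94  93  90  92  89  92  86  89  91  89  90  89  90
  60  56  93 132 139 136 135 136 134 134]
385 [133 133 131 130 131 130 125  97  92  91  90  89  90  92  94  94  95  94
  90  91  91  92  90  90  89  88  82  90  92  93  90  88  91  76  54  65
 124 132 133 130 128 133 134 133 134 134]
420 [133 133 134 129 125  97  89  90  91  89  84  76  71  73  70  68  69  69
  66  71  65  63  59  60  63  83  89  90  87  89  87  67  47  61 121 128
 131 131 129 132 131 129 129 130 129 128]
```

View pics/crop0.png

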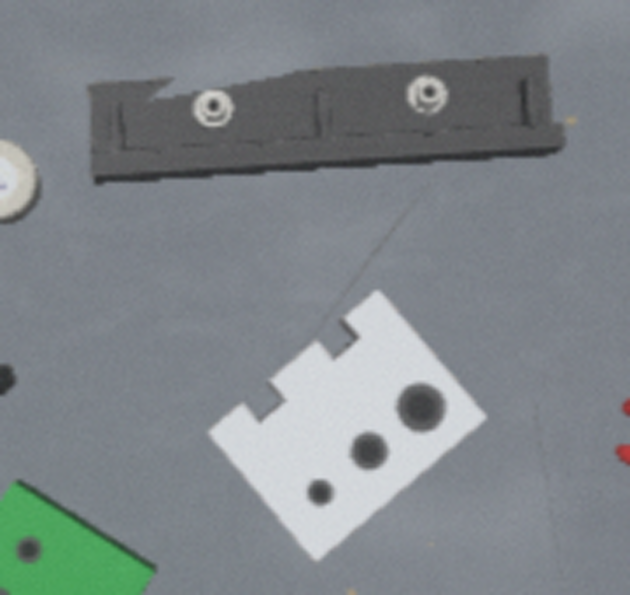

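The crop confirms it: bare aluminium block with two slots facing the fence (upper left), face corners at crop (210,432) and (378,290). The fence's front edge runs from (95,180) to (563,148) in the crop.

```bash
python3 - <<'E'
from h import *
cols=[305,345,385,420]
for z,rows in((.03,[213.9,211.4,209.0,207.0]),(0,[216.3,214,211.4,209.4])):
    p=cast('top',np.c_[cols,rows],z);k=np.polyfit(p[:,1],p[:,0],1)
    print(z,(p[:,:2]*1000).round(1).tolist(),'ang',np.degrees(np.arctan(-k[0])),'x at y=0',k[1]*1000)
e=cast('top',[[270+95/3.5,165+178/3.5],[270+564/3.5,165+148/3.5]],.03);print(e,np.linalg.norm(e[0]-e[1]))
for nm,px,z in(('pot',(269,216),.038),('cup',(471,226),.023),('mk1',(206,279),.008),('mk2',(273,273),.008),('pl',(446,300),.01),('pl',(448,280),.01)):print(nm,cast('top',px,z)[0,:2].round(3))
# green near block corners
print(cast('top',[(314,327),(280,303),(242,352),(278,383)],.036)[:,:2].round(3))
E
```

```text
0.03 [[662.7, 72.2], [668.7, -3.9], [674.4, -79.9], [679.3, -146.3]] ang 4.3376674777488216 x at y=0 668.2614477820312
0 [[662.6, 73.6], [668.4, -5.2], [674.7, -83.9], [679.8, -152.6]] ang 4.370067675991678 x at y=0 668.1603499281092
[[ 0.65869692  0.08710047  0.03      ]
 [ 0.67902476 -0.16742303  0.03      ]] 0.2553339678379077
pot [0.656 0.14 ]
cup [ 0.645 -0.244]
mk1 [0.536 0.262]
mk2 [0.55  0.133]
pl [ 0.504 -0.199]
pl [ 0.542 -0.203]
[[0.451 0.051]
 [0.494 0.115]
 [0.403 0.183]
 [0.349 0.115]]
```

Call:
arm_command(
  plan="100 4 -2.7 0 0 0 -2; 100 8 -5.5 0 0 0 -4; 100 12 -8.3 0 0 0 -6; 100 16 -11 0 0 0 -8; 100 20 -13.8 0 0 0 -10; 100 24 -16.6 0 0 0 -12; 100 28 -19.4 0 0 0 -14; 100 32 -22.2 0 0 0 -16; 100 36 -25 0 0 0 -17.2; 100 39.1 -27.2 0 0 0 -17.2; 100 39.1 -27.2 4 0 0 -17.2; 100 39.1 -27.2 8 0 0 -17.2; 100 39.1 -27.2 12 0 0 -17.2; 100 39.1 -27.2 16 0 0 -17.2; 100 39.1 -27.2 18 0 0 -17.2; 100 39.1 -27.2 18 0 0 -17.2",
)

```text
clock: 2.1
ee_pos: [0.4681, -0.0976, 0.0637]
orientation: [[0.757, 0.653, -0.004], [0.653, -0.757, 0.002], [-0.002, -0.004, -1.0]]
ft_force: [-0.5, -0.5, 0.0]
opening: 0.0857
grip_force: 0.0
```

Call:
arm_command(
  plan="100 0 0 1 0 0 0; 100 0 0 2 0 0 0; 100 0 0 3 0 0 0; 100 0 0 3.5 0 0 0; 100 0 0 4 0 0 0; 100 0 0 4 0 0 0",
)

```text
clock: 2.85
ee_pos: [0.4694, -0.0982, 0.025]
orientation: [[0.757, 0.653, -0.001], [0.653, -0.757, 0.0], [-0.0, -0.001, -1.0]]
ft_force: [0.6, 0.2, -0.4]
opening: 0.0855
grip_force: 0.0
```

```bash
python3 - <<'E'
from h import *
s=ctrl.snapshot('side')[120:320,300:500];t=ctrl.snapshot('top')[170:370,280:480]
cv2.imwrite('pics/c1.png',cv2.resize(np.hstack([s,t]),None,fx=2,fy=2,interpolation=cv2.INTER_CUBIC)[:,:,::-1])
E
```

```text
(no output)
```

View pics/c1.png

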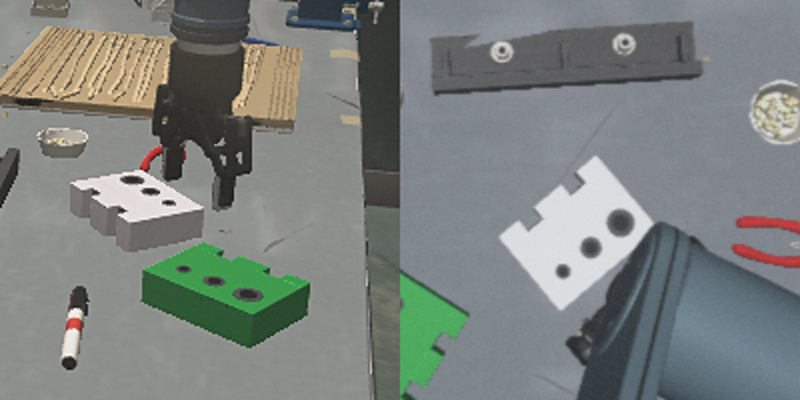

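Side half: the gripper stands open behind the block, left fingertip at about side pixel (411,223). Top half: block unmoved, arm behind it. I need the height of that tip.

```bash
python3 - <<'E'
from h import *
for z in(0,.01,.02,.03):print(z,cast('side',[(411,223.5)],z)[0].round(3))
E
```

```text
0 [ 0.442 -0.128  0.   ]
0.01 [ 0.44  -0.103  0.01 ]
0.02 [ 0.439 -0.078  0.02 ]
0.03 [ 0.438 -0.054  0.03 ]
```

The open fingertips are at about 25 mm, roughly TCP height. I'll lower 1 cm and close the 20 mm gap to the back face.

Call:
arm_command(
  plan="100 0 0 0.5 0 0 0; 100 0 0 1 0 0 0; 100 0.5 0 1 0 0 0; 100 1 0 1 0 0 0; 100 1.4 0 1 0 0 0; 100 1.7 0 1 0 0 0; 100 2 0 1 0 0 0; 100 2.2 0 1 0 0 0; 100 2.2 0 1 0 0 0",
)

```text
clock: 4.08
ee_pos: [0.4856, -0.0843, 0.0154]
orientation: [[0.757, 0.654, -0.001], [0.654, -0.757, -0.001], [-0.002, -0.0, -1.0]]
ft_force: [-3.7, -2.9, 2.9]
opening: 0.0855
grip_force: 2.4
```

Call:
arm_command(
  plan="100 0.2 -0.24 0 0 0 2.5; 100 0.39 -0.47 0 0 0 5; 100 0.6 -0.69 0 0 0 7.5; 100 0.81 -0.91 0 0 0 10; 100 1.04 -1.11 0 0 0 12.5; 100 1.27 -1.31 0 0 0 15; 100 1.51 -1.49 0 0 0 17.5; 100 1.76 -1.66 0 0 0 20; 100 2.02 -1.83 0 0 0 22.5; 100 2.29 -1.98 0 0 0 25; 100 2.56 -2.12 0 0 0 27.5; 100 2.84 -2.24 0 0 0 30; 100 2.84 -2.24 0 0 0 30",
)

```text
clock: 5.7
ee_pos: [0.4912, -0.0478, 0.0151]
orientation: [[0.982, 0.187, -0.004], [0.187, -0.982, 0.001], [-0.004, -0.002, -1.0]]
ft_force: [-5.7, -0.9, 6.1]
opening: 0.0853
grip_force: 2.9
```

```bash
python3 - <<'E'
from h import *
s=ctrl.snapshot('side')[120:320,300:500];t0=ctrl.snapshot('top');t=t0[170:370,280:480]
cv2.imwrite('pics/c2.png',cv2.resize(np.hstack([s,t]),None,fx=2,fy=2,interpolation=cv2.INTER_CUBIC)[:,:,::-1]);cv2.imwrite('pics/t2.png',t0[:,:,::-1])
E
```

```text
(no output)
```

View pics/c2.png

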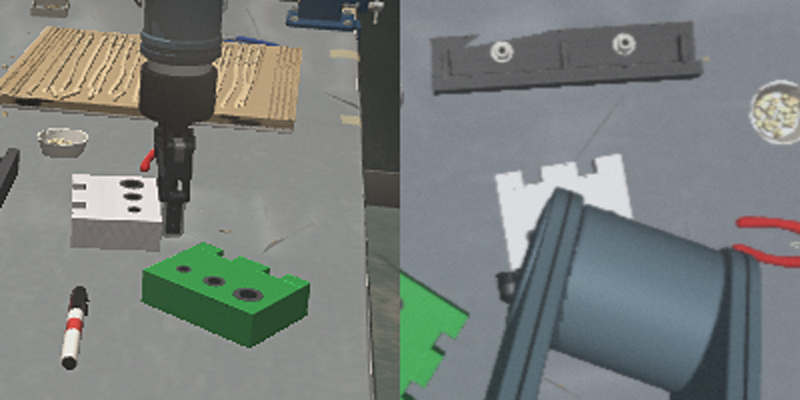

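The block has turned with the gripper: its front edge runs from top-view pixel (328,259) to (391,247), so about 11° yaw against the fence's 4.4°. Next I finish the turn and push most of the way, then measure.

Call:
arm_command(
  plan="100 0.25 -0.3 -0.1 0 0 3.2; 100 0.5 -0.6 -0.1 0 0 6.4; 100 0.7 -0.58 -0.1 0 0 6.4; 100 1.0 -0.54 -0.1 0 0 6.4; 100 1.5 -0.49 -0.1 0 0 6.4; 100 2 -0.43 -0.1 0 0 6.4; 100 2.5 -0.38 -0.1 0 0 6.4; 100 3 -0.32 -0.1 0 0 6.4; 100 3.5 -0.26 -0.1 0 0 6.4; 100 4 -0.21 -0.1 0 0 6.4; 100 4.5 -0.15 -0.1 0 0 6.4; 100 5 -0.1 -0.1 0 0 6.4; 100 5.5 -0.04 -0.1 0 0 6.4; 100 5.5 -0.04 -0.1 0 0 6.4",
)

```text
clock: 7.55
ee_pos: [0.5454, -0.0372, 0.0158]
orientation: [[0.997, 0.078, -0.004], [0.078, -0.997, 0.001], [-0.004, -0.001, -1.0]]
ft_force: [-4.4, 0.0, 2.3]
opening: 0.0853
grip_force: 2.4
```

```bash
python3 - <<'E'
from h import *
t0=ctrl.snapshot('top');t=t0[180:300,280:440]
cv2.imwrite('pics/c3.png',cv2.resize(t,None,fx=5,fy=5,interpolation=cv2.INTER_CUBIC)[:,:,::-1])
hsv=cv2.cvtColor(t0,cv2.COLOR_RGB2HSV)
m=(hsv[:,:,2]>190)&(hsv[:,:,1]<40);m[:205]=0
pts=[(x,205+np.argmax(m[205:300,x])) for x in range(320,410) if m[205:235,x].any()]
print(pts[::4])
E
```

```text
[(328, np.int64(225)), (332, np.int64(225)), (336, np.int64(224)), (340, np.int64(225)), (364, np.int64(223)), (377, np.int64(229)), (381, np.int64(222)), (385, np.int64(221)), (389, np.int64(221))]
```

View pics/c3.png

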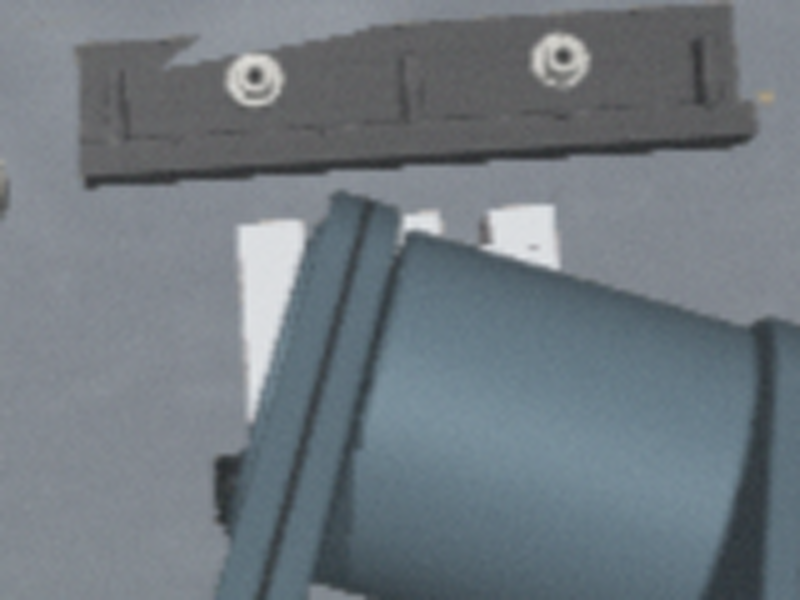

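The block is nearly parallel and centred on the fence: its front corners are at crop (238,226) and (555,206), fence front from (85,182) to (755,138). About 24 mm remain. I push slowly and watch the force.

Call:
arm_command(
  plan="100 0.4 0 0 0 0 0; 100 0.8 0 0 0 0 0; 100 1.2 0 0 0 0 0; 100 1.5 0 0 0 0 0; 100 1.7 0 0 0 0 0; 100 1.9 0 0 0 0 0; 100 2.1 0 0 0 0 0; 100 2.2 0 0 0 0 0; 100 2.3 0 0 0 0 0; 100 2.4 0 0 0 0 0; 100 2.4 0 0 0 0 0",
)

```text
clock: 8.98
ee_pos: [0.5672, -0.0356, 0.0158]
orientation: [[0.997, 0.078, -0.008], [0.078, -0.997, 0.001], [-0.008, -0.001, -1.0]]
ft_force: [-11.6, -2.2, 6.2]
opening: 0.0858
grip_force: 6.0
```

Call:
arm_command(
  plan="100 0.1 0 0 0 0 0; 100 0.2 0 0 0 0 0; 100 0.3 0 0 0 0 0; 100 0.4 0 0 0 0 0; 100 0.4 0 0 0 0 0",
)

```text
clock: 9.6
ee_pos: [0.5672, -0.0355, 0.0157]
orientation: [[0.997, 0.078, -0.016], [0.078, -0.997, 0.001], [-0.016, -0.002, -1.0]]
ft_force: [-24.1, -5.2, 17.1]
opening: 0.0853
grip_force: 12.3
```

Stalled against the fence. I'll draw back straight, then up and clear.

Call:
arm_command(
  plan="100 0 0 0 0 0 0; 100 -0.5 0 0 0 0 0; 100 -1.5 0 0 0 0 0; 100 -3 0 0 0 0 0; 100 -5 0 0 0 0 0; 100 -6 0 -3 0 0 0; 100 -7 0 -7 0 0 0; 100 -8 0 -11 0 0 0; 100 -9 3 -15 0 0 0; 100 -10 7 -18 0 0 0; 100 -12 12 -20 0 0 0; 100 -14 17 -20 0 0 0; 100 -16 22 -20 0 0 0; 100 -18 26 -20 0 0 0; 100 -20 30 -20 0 0 0; 100 -20 30 -20 0 0 0",
)

```text
clock: 11.6
ee_pos: [0.3976, -0.353, 0.2163]
orientation: [[0.997, 0.073, 0.001], [0.073, -0.997, -0.002], [0.001, 0.002, -1.0]]
ft_force: [-0.2, 1.5, 0.3]
opening: 0.0855
grip_force: 0.0
```

```bash
python3 - <<'E'
from h import *
t0=ctrl.snapshot('top');t=t0[180:300,260:420]
cv2.imwrite('pics/c4.png',cv2.resize(t,None,fx=5,fy=5,interpolation=cv2.INTER_CUBIC)[:,:,::-1])
r,P,c=block(t0);print(r);b=cv2.boxPoints(r)/1000;print(b)
a=np.radians(4.36);n=np.array([np.cos(a),np.sin(a)])
print('x in fence', (b-[.6682,0])@n, 'y', (b-[.6689,-.040])@[-n[1],n[0]])
E
```

```text
((624.41455078125, -31.856735229492188), (88.1328125, 118.21251678466797), 4.4807868003845215)
[[ 0.57586515  0.02362619]
 [ 0.58510053 -0.09422502]
 [ 0.6729639  -0.08733966]
 [ 0.6637286   0.03051155]]
x in fence [-0.09027151 -0.09002225 -0.00188969 -0.00213889] y [ 0.07051484 -0.04769741 -0.04751162  0.07070064]
```

View pics/c4.png

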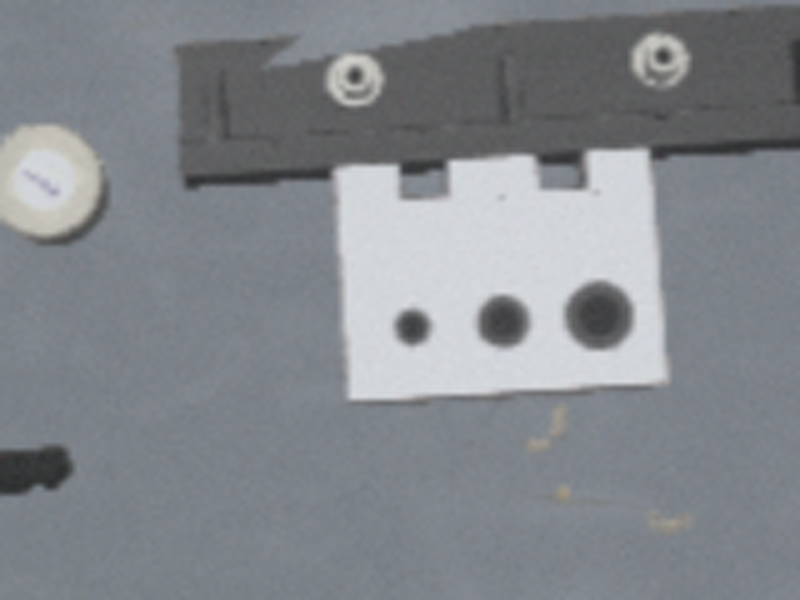

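The slotted face lies flush along the fence (crop (335,168) to (650,150)), parallel to it within 0.2°. It is well inside the fence's ends, and the arm is clear.

```bash
python3 -c "
from rig import ctrl
print(ctrl.close_job())"
```

```text
the job is handed in; nothing more can be done
None
```

The aluminium block's slotted face sits flat against the fence, parallel within about 0.2° and well inside its ends; the arm is drawn back, and the job was handed in at about 12 s, with no verdict returned.

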